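# Load a bearing ring into the fixture and set its sprung swing clamp

## Task

Lay the large bearing ring flat in the nest between the four dowels of the inspection fixture, then clamp it: pull the clamp's sprung knob up out of its notch, turn it so that the arm swings over the ring, and feel for the hidden notch where it snaps down and the foot presses on the ring. Do not force the knob against its catch, and leave the other things where they are.

Things in the scene. Friction and masses are not known exactly. Their poses are not given: they have to be found in the camera images.
- bearing_ring: the work piece: flat turned steel ring, the largest of the loose round parts, 60 mm outside diameter, 14 mm high, bore about 30 mm, 0.18 kg; origin at the centre of its underside, z up
- sample_disc: bystander: flat steel disc with a small hole, 45 mm diameter, 11 mm high (smaller than the ring); it and the ring may have changed places; origin at the centre of its underside
- brass_bush: bystander: brass bush with flange, 38 mm diameter, 30 mm high; origin at the centre of its underside
- stepped_pin: bystander: small stepped steel pin standing upright, 24 mm diameter, 34 mm high; origin at the centre of its underside
- fixture: fixed aluminium base plate 116 x 226 x 16 mm (x, y, z); origin at the centre of its underside. In its frame the nest is at y = -37 mm and the clamp's vertical axis at y = +45 mm, where a dark round housing of 50 mm diameter stands up to z = 46 mm. Low cap screws (4 mm high) in the corners
- nest (a point): centre of the nest's floor, on the plate's top (16 mm above the bench). Four round-topped dowels, 6 mm diameter, 7 mm high, stand on a circle of 35 mm radius at 45, 135, 225 and 315 degrees: the ring drops in with 2 mm play all round and fingers fit beside it along the fixture's x axis
- bar_grip (a point): grip point of the clamp's knob: on its vertical axis, 10 mm under the top of a black upright bar grip, 46 mm long, 12 mm thick, 24 mm high, flat-sided; 8 mm free height (20 mm thick neck) between bar and hub. x runs along the bar and points out along the clamp arm; z is up. 79 mm above the bench with the knob fully down
- clamp_lift (a joint): height of knob, arm and foot (m): 0 with the pin on a notch's floor, 0.010 with it resting on the land between the notches, 0.002 when the foot stands on a ring in the nest; top of travel 0.022. A spring pulls down: 6.5 N at 0, 9 N at 0.010, damped. Lift above 0.010 (0.012 to 0.015 is good) before turning; over the next notch it snaps down 8 mm by itself if the hand lets it slide
- clamp_turn (a joint): turn of the knob (rad), growing clockwise seen from above. Starts within 0.06 of 0 in the open notch; at 1.10 the arm points at the nest. The shut notch is hidden in the housing, somewhere between 0.83 and 1.37, off to one side of the nest line, different every time; the pin drops in only within about 0.05 of its middle: find it by feel, turning with the pin on the land. Friction up to 0.1 N m
- clamp_foot: dark steel foot of 11 mm diameter, 20 mm high, under the end of the clamp arm (16 mm wide, 70 mm long), 64 mm from the clamp axis; origin at the centre of its underside, which is 28 mm above the bench with the knob fully down, 38 mm with the pin on the land
- lock_pin: the pin inside the housing (out of sight) that runs in the notches, 18 mm from the axis under the arm, 5 mm wide, square; it touches nothing but the catch. The force on it tells how hard the knob is forced: the spring alone gives up to 10 N, more than 40 N is too much
Things that resemble listed ones, but are neither listed nor needed, are in the scene too. Leave any black look-alike of the bearing_ring alone.

How it is judged:
By the outcome, as a careful person would: the job done as asked, in the order asked, and still so for the second after the job is handed in, with the robot touching nothing.
It also fails if it takes over 58 s, if anything falls off the work surface, if the arm or the gripper's body presses on something with over 40 N, if the wrist force passes 120 N, or if a joint passes its speed limit or range.

## Robot

A 6-joint arm with a two-finger parallel gripper is mounted at the origin on a cart in front of the work surface, level with it; the furniture and walls round the work are solid. World frame = base frame: x ahead of the robot, y to its left, z up, the work surface at z = 0. Lengths are in m, angles in rad, forces in N, time in s.
With the tool pointing down it reaches from about 0.3 to 0.775 m from the base axis. Payload 14.6 kg.
Tool frame: the origin (TCP) lies at the very end of the fingers, on their centre line; the grasp point (between the pads) lies 19 mm behind it; z points along the fingers, y is the line along which they close (so a half turn about z gives the same grasp; the last joint's range is limited). The gripper opens to 94 mm and grips with 3 to 60 N. Pads are 16 mm wide; open, the fingers measure 119 mm over their backs; the gripper's body (75 mm by 177 mm) begins 78 mm behind the grasp point.
Start: joints at [1.182, 0.3, 1.521, -0, 1.321, -0.067], TCP at [0.174, 0.522, 0.205] pointing down, gripper open.
Joint ranges: [-3.03, 3.03], [-0.79, 2.21], [0.23, 2.52], [-1.04, 4.18], [0, 3.07], [-2.55, 2.55]. Speed limits (rad/s): [2.22, 2.22, 2.57, 3.14, 3.14, 3.14].

## Interface

Orientations are given as [roll, pitch, yaw] about the fixed x, y, z axes, in that order (R = Rz(yaw) Ry(pitch) Rx(roll)).
In Python, from station import ctrl, cams gives the robot as it stands. The module is installed in compiled form; this text tells all that it offers.
- The arm moves only by the tool arm_command, never from a script. Its argument "plan" is a list that holds one entry, the list of rows, each a list of 7 numbers: the shift along the tool's x, y, z in normalised numbers (1 is 1 m), then the turn, a rotation vector about the tool's x, y, z in fractions of the full range, 1 being 2 rad, then the closure, from -1 (fully open) to 1 (shut). A call has 1 to 12 rows; each row is the pose to reach, as a shift and turn from the pose commanded when the call began, along the tool's axes at that moment; what a row does not reach only later rows make up. A row lasts 1/10 s, in which the tool goes at most 50 mm and 8.59 degrees, less where a joint would pass 70% of its speed; a pose out of reach is approached as far as the arm can. A shift or turn number past 1, either way, is cut back to 1. A call with a gripper value outside its range is refused whole. The fingers move at their own pace and stop on an object; "squeeze" is the grip in N (left out, the last holds). Time passes only in rows, so rows that repeat a pose let the fingers close. It gives the time, the measured TCP pose, the force, the opening and the grip force at its end, in the units of the state.
- ctrl.get_obs(): the state, without advancing time (a new reading comes with each control period).
- cams.camera(name): name is "side" or "top"; returns (picture, depth): 384x512x3 uint8, blue, green, red; 384x512 float32, m along the optical axis (not along the pixel's ray), 0 where there is no reading.
- cams.camera_info(name): a dict with "fx", "fy", "cx", "cy" (pixels), "world_to_cam" (4x4, takes a point from world to camera coordinates). Camera axes: x right, y down, z forward; pixel columns grow to the right and rows downward; lengths in m; the calibration is good to about 2 mm. A picture is of the moment at which its call begins. camera_info takes no time and is no camera call.
- ctrl.hand_in(): hands the job in; it is judged then, once.
The state is a dict: "time_s": time; "qpos": joint angles; "joint_vel": joint speeds; "tau": joint torques, N m; "ee_pos": TCP position; "eef_rot": TCP orientation; "force": force on the tool from outside, world axes, zero at the start; "moment": the same for the moment, N m; "grip_width": finger opening in m; "grip_force": force on a finger pad.
Only numpy, scipy, OpenCV 4.12 (cv2) and the standard library are available. Lean on these libraries where they do the work, as an engineer would, in place of code of your own. Each camera call takes 0.05 s, during which the arm holds its last target. There are 200 camera calls.

## Working session

There is one attempt and no reset: what is moved stays moved. The work goes in short steps, Python scripts to look and compute and a tool call to move; the robot and the scene stay as the last step left them, time stands still between calls to the robot, and variables do not carry over. Pictures are saved under pics/ and viewed, at most 10 in all, crops included, and the job is handed in when it is done.

Besides the shell and the picture viewer there is one more tool, called after ">>>" as name([rows], argument=value, ...), one row to a line, values as JSON. arm_command: Moves the arm, as the interface text tells. Its arguments: {"type":"object","properties":{"plan":{"type":"array"},"squeeze":{"type":"number"}},"required":["plan"]}

```bash
mkdir -p pics; cat > h.py <<'E'
import numpy as np, cv2
from station import ctrl, cams
def snap(n):
    p,d=cams.camera(n); np.savez('%s.npz'%n,p=p,d=d); return p,d
def load(n):
    z=np.load('%s.npz'%n); return z['p'],z['d']
def world(n,u,v,Z):
    """point on camera depth Z"""
    i=cams.camera_info(n); T=np.linalg.inv(np.array(i['world_to_cam']))
    c=np.array([(u-i['cx'])/i['fx']*Z,(v-i['cy'])/i['fy']*Z,Z,1]); return (T@c)[:3]
def ray(n,u,v):
    o=world(n,u,v,0); q=world(n,u,v,1)-o; return o,q/np.linalg.norm(q)
def atz(n,u,v,z):
    o,q=ray(n,u,v); return o+q*(z-o[2])/q[2]
def cloud(n,d):
    i=cams.camera_info(n); T=np.linalg.inv(np.array(i['world_to_cam']))
    v,u=np.mgrid[:d.shape[0],:d.shape[1]]
    P=np.stack([(u-i['cx'])/i['fx']*d,(v-i['cy'])/i['fy']*d,d,np.ones_like(d)],-1)@T.T
    return P[...,:3]
E
python3 - <<'E'
from h import *
for n in('side','top'):
    p,d=snap(n); cv2.imwrite('pics/%s0.png'%n,p); i=cams.camera_info(n); print(n,i['fx'],i['cx'],i['cy'],np.round(np.linalg.inv(np.array(i['world_to_cam'])),3).tolist(),(d>0).mean())
o=ctrl.get_obs(); print({k:np.round(v,3).tolist() for k,v in o.items()})
E
```

```text
side 379.6596524506907 251.8326263270906 196.46776841784873 [[-0.943, -0.162, 0.29, 0.249], [-0.332, 0.412, -0.849, 0.882], [0.018, -0.897, -0.442, 0.544], [0.0, 0.0, 0.0, 1.0]] 0.996124267578125
top 412.41457313942163 254.97006495084972 195.01410441106205 [[-0.011, -0.984, 0.179, 0.328], [-1.0, 0.009, -0.011, 0.021], [0.009, -0.179, -0.984, 1.094], [0.0, 0.0, 0.0, 1.0]] 0.9957275390625
{'time_s': 0.1, 'qpos': [1.182, 0.3, 1.521, 0.0, 1.321, -0.067], 'joint_vel': [0.002, -0.001, -0.001, 0.0, -0.001, -0.001], 'tau': [-0.001, -53.265, -35.328, 0.071, 0.023, -0.0], 'ee_pos': [0.174, 0.522, 0.205], 'eef_rot': [-3.141, -0.0, 2.82], 'force': [-0.296, 0.594, 0.048], 'moment': [0.013, -0.019, 0.035], 'grip_force': 0.0, 'grip_width': 0.094}
```

View pics/top0.png

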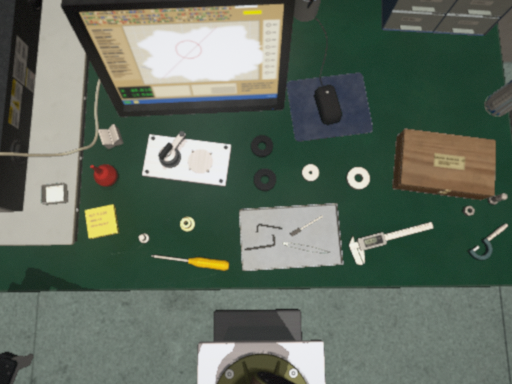

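View pics/side0.png

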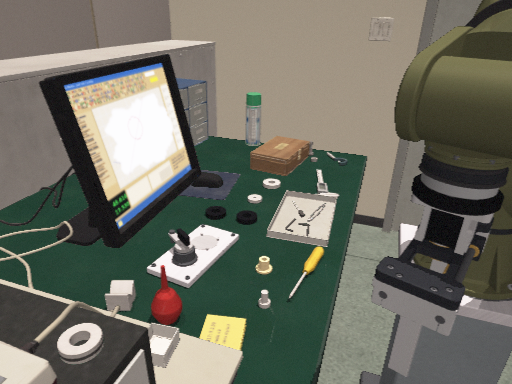

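The top picture shows the fixture at (187,160), with the knob near (170,155) and the nest near (201,160). Candidates for the ring are the white ring at (358,178), the white disc with a small hole at (311,172), two black look-alikes at (262,146) and (264,180), and in the side view a ring on the box at (80,340). I'll measure their sizes and enlarge them to confirm.

```bash
python3 - <<'E'
from h import *
p,d=load('top'); C=cloud('top',d); s,ds=load('side'); CS=cloud('side',ds)
g=p.min(2)
for n,im,c,u,v,r in(('ring',p,C,358,178,18),('disc',p,C,311,172,14),('sring',s,CS,271,183,12),('sdisc',s,CS,255,198,10),('sbox',s,CS,80,341,28)):
    m=np.zeros(im.shape[:2],bool); m[v-r:v+r,u-r:u+r]=1
    if n!='sbox':
        k=m&(im.min(2)>110)
    else: k=m&(im.min(2)>150)
    P=c[k]; z=np.median(P[:,2]); P=P[abs(P[:,2]-z)<.006]
    print(n,k.sum(),'z',round(z,4),np.round(P.min(0),3),np.round(P.max(0),3),'mid',np.round((P.min(0)+P.max(0))/2,4))
# fixture corners
c=[(148,136),(231,146),(225,185),(143,177)]
for q in c: print(np.round(C[q[1],q[0]],3),np.round(atz('top',*q,.016),3))
print('bench z',np.round([C[200,300],CS[250,300]],3).tolist(), 'nest',C[160,201])
a=cv2.resize(p[120:200,130:250],None,fx=6,fy=6,interpolation=3)
b=cv2.resize(p[135:215,285:395],None,fx=4,fy=4,interpolation=3)
b2=cv2.resize(s[215:285,140:250],None,fx=6,fy=6,interpolation=3)
cv2.imwrite('pics/fix.png',a); cv2.imwrite('pics/sfix.png',b2)
cv2.imwrite('pics/rings.png',np.hstack([b,cv2.resize(s[168:218,235:300],(360,320),interpolation=3)]))
E
```

```text
ring 361 z 0.0129 [ 0.541 -0.297  0.008] [ 0.598 -0.239  0.019] mid [ 0.5695 -0.2679  0.0134]
disc 229 z 0.0098 [ 0.565 -0.163  0.005] [ 0.608 -0.119  0.015] mid [ 0.5863 -0.1407  0.0099]
sring 151 z 0.0132 [ 0.544 -0.298  0.007] [ 0.602 -0.236  0.018] mid [ 0.573  -0.2668  0.0127]
sdisc 106 z 0.0109 [ 0.568 -0.162  0.006] [ 0.611 -0.114  0.013] mid [ 0.5894 -0.138   0.0095]
sbox 898 z 0.203 [0.512 0.62  0.2  ] [0.582 0.669 0.208] mid [0.5466 0.6447 0.2044]
[ 0.697  0.303 -0.003] [0.69  0.298 0.016]
[0.665 0.073 0.002] [0.66  0.072 0.016]
[0.555 0.089 0.002] [0.552 0.088 0.016]
[ 0.58   0.312 -0.002] [0.576 0.307 0.016]
bench z [[0.512, -0.112, 0.005], [0.39, 0.088, 0.004]] nest [0.62097301 0.15283189 0.01875764]
```

View pics/fix.png

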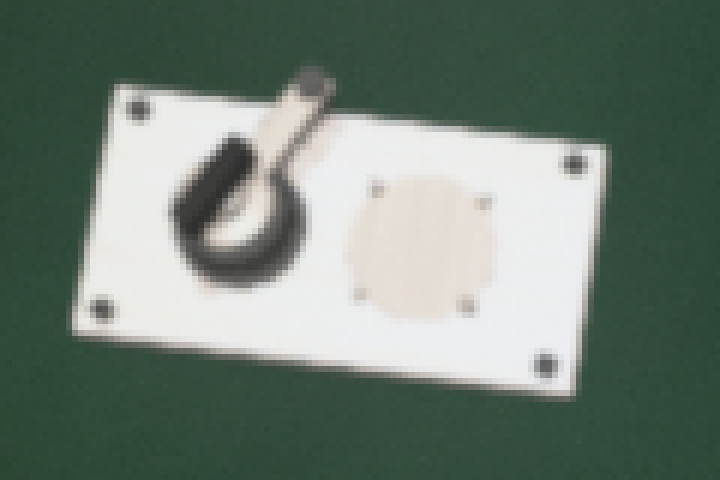

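View pics/rings.png

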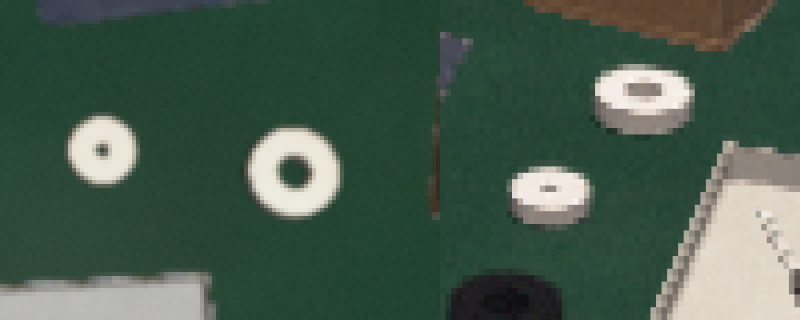

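View pics/sfix.png

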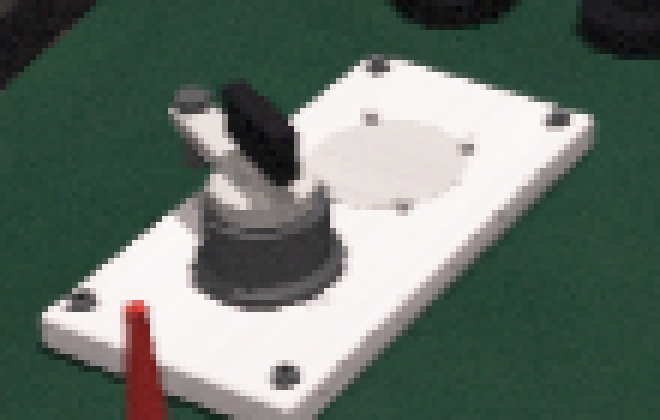

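The crops show that the white ring at top (358,178) / side (271,183) fits: about 58–60 mm across, 13–14 mm high, with a wide bore. The one at (311,172) is 44 mm with a small hole, so that is the disc. The ring on the box stands at z=0.2 and is 70 mm wide, so it isn't the one. In the fixture crop the four dowels are at (377,188), (484,202), (360,293) and (468,306). In the side crop three dowels are at (371,118), (467,149) and (403,207).

```bash
cat >> h.py <<'E'
def tri(a,b):
    (o,p),(q,r)=ray('top',*a),ray('side',*b)
    t=np.linalg.lstsq(np.c_[p,-r],q-o,rcond=None)[0]; x,y=o+p*t[0],q+r*t[1]
    return (x+y)/2,np.linalg.norm(x-y)
E
python3 - <<'E'
from h import *
T=lambda x,y:((x+.5)/6-.5+130,(y+.5)/6-.5+120)
S=lambda x,y:((x+.5)/6-.5+140,(y+.5)/6-.5+215)
R=lambda v:np.round(v,4)
D=[atz('top',*T(*q),.022) for q in((377,188),(484,202),(360,293),(468,306))]
print('nest from dowels',R(np.mean(D,0)),'sides',[R(np.linalg.norm(D[i]-D[j])) for i,j in((0,1),(0,2),(1,3),(2,3))])
K=[atz('top',*T(*q),.016) for q in((116,85),(608,145),(575,395),(74,332))]
c=np.mean(K,0); y=(K[0]+K[3]-K[1]-K[2]); x=K[0]+K[1]-K[2]-K[3]
print('fix centre',R(c),'yaw',np.degrees([np.arctan2(-y[0],y[1]),np.arctan2(x[1],x[0])]),np.linalg.norm(y)/2,np.linalg.norm(x)/2)
y/=np.linalg.norm(y); print('nest',R(c-.037*y),'clamp',R(c+.045*y))
for a,b in(((484,202),(371,118)),((468,306),(467,149)),((360,293),(403,207)),((138,108),(80,300)),((575,163),(377,65)),((545,366),(559,120)),((101,309),(285,376))):
    w,e=tri(T(*a),S(*b)); print('tri',R(w),R(e))
# depth knob
for n,box in(('top',(150,130,200,175)),('side',(160,220,200,270))):
    p,d=load(n); C=cloud(n,d); u0,v0,u1,v1=box
    P=C[v0:v1,u0:u1].reshape(-1,3); I=p[v0:v1,u0:u1].reshape(-1,3).max(1)
    k=(P[:,2]>.068)&(I<90)&(P[:,2]<.11); Q=P[k]; q=Q-Q.mean(0); w=np.linalg.svd(q[:,:2])[2][0]
    print(n,k.sum(),R(Q.mean(0)),'z',R(Q[:,2].max()),'ang',np.degrees(np.arctan2(w[1],w[0])),np.ptp(q[:,:2]@w), R((Q.min(0)+Q.max(0))/2))
p,d=load('top'); C=cloud('top',d)
P=C.reshape(-1,3); k=(P[:,2]>.06)&(P[:,0]>.6)&(P[:,0]<.85)&(P[:,1]<.4)&(P[:,1]>-.1); Q=P[k]
h=Q[Q[:,0]>.69]; print('near monitor',[ (z,R(h[(h[:,2]>z)&(h[:,2]<z+.05)][:,0].min()) if ((h[:,2]>z)&(h[:,2]<z+.05)).any() else None) for z in(.06,.11,.16,.21,.3)])
E
```

```text
nest from dowels [0.618  0.1552 0.022 ] sides [np.float64(0.0485), np.float64(0.0488), np.float64(0.0483), np.float64(0.0485)]
fix centre [0.6241 0.1915 0.016 ] yaw [-7.73826781 -7.24874993] 0.22520633775663945 0.11606503706853735
nest [0.6191 0.1548 0.016 ] clamp [0.6302 0.2361 0.016 ]
tri [0.6413 0.1287 0.0171] 0.0025
tri [0.5932 0.1354 0.0165] 0.0021
tri [0.5999 0.1838 0.016 ] 0.0024
tri [0.6865 0.2856 0.0172] 0.0024
tri [0.6588 0.0877 0.0174] 0.0019
tri [0.5652 0.1008 0.017 ] 0.0019
tri [0.5927 0.2987 0.0172] 0.0016
top 95 [0.627  0.2361 0.0843] z 0.0916 ang 144.50290669776027 0.04393207338526059 [0.6259 0.2358 0.0812]
side 134 [0.6287 0.2453 0.0823] z 0.0907 ang 146.61388700902 0.04665864912364951 [0.6317 0.24   0.0794]
near monitor [(0.06, np.float64(0.7125)), (0.11, np.float64(0.7152)), (0.16, np.float64(0.727)), (0.21, np.float64(0.7374)), (0.3, np.float64(0.7593))]
```

```bash
python3 - <<'E'
from h import *
for n in('top','side'):
    p,d=load(n); P=cloud(n,d).reshape(-1,3)
    print(n)
    for y in np.arange(.04,.36,.04):
        r=[]
        for z in(.05,.08,.11,.14,.17,.2,.25,.3):
            k=(abs(P[:,1]-y-.02)<.02)&(P[:,2]>z)&(P[:,2]<z+.03)&(P[:,0]>.695)&(P[:,0]<.9)
            r.append(round(float(np.percentile(P[k][:,0],3)),3) if k.sum()>3 else None)
        print(round(y,2),r)
E
```

```text
top
0.04 [None, 0.723, 0.727, 0.756, 0.763, 0.77, 0.782, 0.794]
0.08 [None, 0.722, 0.725, 0.754, 0.761, 0.769, 0.781, 0.792]
0.12 [None, 0.721, 0.724, 0.752, 0.76, 0.767, 0.779, 0.791]
0.16 [None, 0.719, 0.723, 0.751, 0.758, 0.765, 0.777, 0.789]
0.2 [None, 0.717, 0.721, 0.749, 0.756, 0.764, 0.776, 0.788]
0.24 [None, 0.716, 0.719, 0.748, 0.755, 0.762, 0.774, 0.786]
0.28 [None, 0.714, 0.718, 0.746, 0.753, 0.76, 0.772, 0.784]
0.32 [None, 0.713, 0.716, 0.724, 0.73, 0.738, 0.75, 0.762]
side
0.04 [None, 0.728, 0.731, 0.76, 0.766, 0.774, 0.785, 0.797]
0.08 [None, 0.726, 0.729, 0.757, 0.765, 0.772, 0.784, 0.795]
0.12 [None, 0.723, 0.727, 0.756, 0.763, 0.77, 0.782, 0.794]
0.16 [None, 0.722, 0.725, 0.754, 0.761, 0.768, 0.78, 0.792]
0.2 [None, 0.721, 0.724, 0.752, 0.76, 0.767, 0.779, 0.791]
0.24 [None, 0.719, 0.722, 0.751, 0.758, 0.765, 0.777, 0.789]
0.28 [None, 0.717, 0.721, 0.749, 0.756, 0.763, 0.775, 0.787]
0.32 [None, 0.717, 0.719, 0.727, 0.734, 0.741, 0.753, 0.764]
```

```bash
cat >> h.py <<'E'
from scipy.spatial.transform import Rotation as Ro
def go(xyz,ydeg):
    o=ctrl.get_obs(); R=Ro.from_euler('xyz',o['eef_rot']); 
    G=Ro.from_euler('xyz',[np.pi,0,np.radians(ydeg+90)])
    print('t',round(o['time_s'],2),'at',np.round(o['ee_pos'],4),'ydeg',round(np.degrees(o['eef_rot'][2])-90,1),'F',np.round(o['force'],1),'w',round(o['grip_width'],4),'gf',round(o['grip_force'],1))
    print('shift mm',np.round(R.inv().apply(np.array(xyz)-o['ee_pos'])*1000,1),'rot',np.round((R.inv()*G).as_rotvec(),4))
E
python3 -c "
from h import *
go([.571,-.267,.12],-6)"
```

```text
t 0.1 at [0.1739 0.5216 0.2049] ydeg 71.6 F [-0.3  0.6  0. ] w 0.0938 gf 0.0
shift mm [-626.1 -622.4   85.5] rot [-9.0000e-04  6.0000e-04  1.3538e+00]
```

The manual's scale: shifts go in shares of 1 m and turns go in shares of 2 rad. Converting my numbers, -626 mm / 1000 = -0.626, -622 mm / 1000 = -0.622, 1.354 rad / 2 = 0.677.

>>> arm_command([
  [[-0.626,-0.622,0.03,0,0,0.677,-1],[-0.626,-0.622,0.03,0,0,0.677,-1],[-0.626,-0.622,0.03,0,0,0.677,-1],[-0.626,-0.622,0.03,0,0,0.677,-1],[-0.626,-0.622,0.03,0,0,0.677,-1],[-0.626,-0.622,0.03,0,0,0.677,-1],[-0.626,-0.622,0.03,0,0,0.677,-1],[-0.626,-0.622,0.03,0,0,0.677,-1],[-0.626,-0.622,0.03,0,0,0.677,-1],[-0.626,-0.622,0.03,0,0,0.677,-1],[-0.626,-0.622,0.03,0,0,0.677,-1],[-0.626,-0.622,0.03,0,0,0.677,-1]],
], squeeze=20)

```text
time_s: 1.3
ee_pos: [0.4442, -0.0159, 0.185]
eef_rot: [3.141, -0.0, 1.465]
force: [0.7, 1.2, 0.3]
grip_width: 0.094
grip_force: 0.0
```

```bash
python3 -c "
from h import *
go([.571,-.267,.12],-6)"
```

```text
t 1.3 at [ 0.4442 -0.0159  0.185 ] ydeg -6.0 F [0.7 1.2 0.3] w 0.094 gf 0.0
shift mm [-236.4  152.5   65. ] rot [ 0.0001 -0.0001 -0.0006]
```

>>> arm_command([
  [[-0.236,0.152,0.065,0,0,0,-1],[-0.236,0.152,0.065,0,0,0,-1],[-0.236,0.152,0.065,0,0,0,-1],[-0.236,0.152,0.065,0,0,0,-1],[-0.236,0.152,0.065,0,0,0,-1],[-0.236,0.152,0.065,0,0,0,-1],[-0.236,0.152,0.065,0,0,0,-1],[-0.236,0.152,0.065,0,0,0,-1],[-0.236,0.152,0.065,0,0,0,-1]],
])

```text
time_s: 2.2
ee_pos: [0.5701, -0.2635, 0.1203]
eef_rot: [-3.142, -0.0, 1.467]
force: [-0.3, -0.2, -0.3]
grip_width: 0.094
grip_force: 0.0
```

```bash
python3 - <<'E'
from h import *
go([.571,-.267,.006],-6)
p,d=snap('top'); s,ds=snap('side')
a=cv2.resize(p[120:220,300:420],(400,333),interpolation=3); b=cv2.resize(s[110:220,220:340],(400,367),interpolation=3)
cv2.imwrite('pics/hover.png',np.hstack([a,b[:333]]))
E
```

```text
t 2.2 at [ 0.5701 -0.2635  0.1203] ydeg -6.0 F [-0.3 -0.2 -0.3] w 0.094 gf 0.0
shift mm [ -3.4   1.3 114.3] rot [-0.     -0.0001  0.0005]
```

View pics/hover.png

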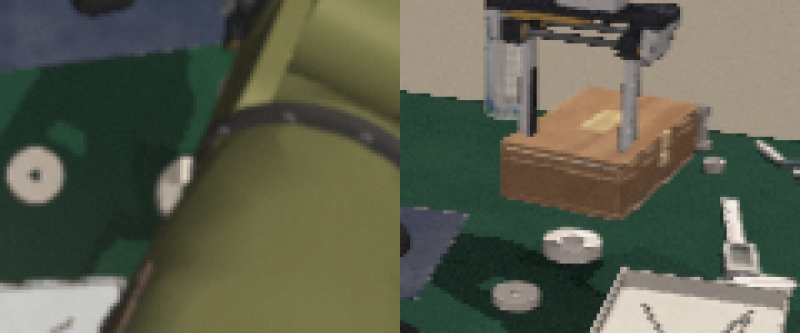

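The hover picture shows the fingertips in the side view at crop (528,137) and (625,150), straddling the ring at (572,245); the top view is hidden by the arm. I'll use the fingertips to check the side calibration.

```bash
cat >> h.py <<'E'
def proj(n,X):
    i=cams.camera_info(n); c=np.array(i['world_to_cam'])@np.r_[X,1]
    return np.array([c[0]/c[2]*i['fx']+i['cx'],c[1]/c[2]*i['fy']+i['cy'],c[2]])
E
python3 - <<'E'
from h import *
o=ctrl.get_obs(); t=o['ee_pos']; R=Ro.from_euler('xyz',o['eef_rot']); s,ds=load('side'); C=cloud('side',ds)
for k in(-.0535,.0535): print(proj('side',t+R.apply([0,k,0])))
# fingers cloud
m=(abs(C[...,0]-.57)<.09)&(abs(C[...,1]+.265)<.04)&(C[...,2]>.112)&(C[...,2]<.16)
Q=R.inv().apply(C[m]-t); print(m.sum())
for sg in(-1,1):
    q=Q[Q[:,1]*sg>0]; print(np.round(np.percentile(q,[3,50,97],0),4).tolist())
go([.571,-.267,.006],-6)
E
```

```text
[288.08516599 155.31142578   1.23218864]
[258.0927252  150.07782803   1.27247142]
116
[[-0.0085, -0.057, -0.0367], [0.0084, -0.0527, -0.0211], [0.0137, -0.0448, -0.0048]]
[[-0.0059, 0.0477, -0.0381], [0.0074, 0.0519, -0.0207], [0.0136, 0.0622, -0.0032]]
t 2.3 at [ 0.5703 -0.2634  0.1208] ydeg -6.0 F [-0.6 -0.5  0.3] w 0.0936 gf 0.0
shift mm [ -3.4   1.  114.8] rot [0.0008 0.0003 0.0008]
```

>>> arm_command([
  [[-0.0035,0.0005,0.04,0,0,0,-1],[-0.0035,0.0005,0.085,0,0,0,-1],[-0.0035,0.0005,0.105,0,0,0,-1],[-0.0035,0.0005,0.113,0,0,0,-1],[-0.0035,0.0005,0.1165,0,0,0,-1],[-0.0035,0.0005,0.1165,0,0,0,-1],[-0.0035,0.0005,0.1165,0,0,0,-1],[-0.0035,0.0005,0.1165,0,0,0,1],[-0.0035,0.0005,0.1165,0,0,0,1],[-0.0035,0.0005,0.1165,0,0,0,1],[-0.0035,0.0005,0.1165,0,0,0,1],[-0.0035,0.0005,0.1165,0,0,0,1]],
], squeeze=15)

```text
time_s: 3.5
ee_pos: [0.5704, -0.2679, 0.0036]
eef_rot: [3.141, 0.0, 1.466]
force: [0.2, 0.1, 0.8]
grip_width: 0.0588
grip_force: 15.0
```

>>> arm_command([
  [[0,0,0,0,0,0,1],[0,0,0,0,0,0,1],[0,0,0,0,0,0,1],[0,0,0,0,0,0,1]],
], squeeze=25)

```text
time_s: 3.9
ee_pos: [0.5704, -0.2679, 0.0036]
eef_rot: [3.141, 0.0, 1.466]
force: [-0.4, 0.1, 0.6]
grip_width: 0.0587
grip_force: 25.0
```

```bash
python3 -c "
from h import *
go([.619,.155,.06],-7)"
```

```text
t 3.9 at [ 0.5704 -0.2679  0.0036] ydeg -6.0 F [-0.4  0.1  0.6] w 0.0587 gf 25.0
shift mm [425.7   4.  -56.4] rot [0.0002 0.0001 0.0172]
```

Converted, 425.5 mm / 1000 = 0.4255, -90 mm / 1000 = -0.09, 0.017 rad / 2 = 0.0085.

>>> arm_command([
  [[0,0,-0.05,0,0,0,1],[0,0,-0.09,0,0,0,1],[0.05,0,-0.09,0,0,0.0085,1],[0.4255,0.004,-0.09,0,0,0.0085,1],[0.4255,0.004,-0.09,0,0,0.0085,1],[0.4255,0.004,-0.09,0,0,0.0085,1],[0.4255,0.004,-0.09,0,0,0.0085,1],[0.4255,0.004,-0.09,0,0,0.0085,1],[0.4255,0.004,-0.09,0,0,0.0085,1],[0.4255,0.004,-0.09,0,0,0.0085,1],[0.4255,0.004,-0.09,0,0,0.0085,1],[0.4255,0.004,-0.09,0,0,0.0085,1]],
])

```text
time_s: 5.1
ee_pos: [0.6184, 0.1582, 0.0929]
eef_rot: [-3.141, -0.0, 1.453]
force: [-0.6, -1.0, -0.9]
grip_width: 0.0588
grip_force: 25.0
```

Converted, 45 mm / 1000 = 0.045, 40 mm / 1000 = 0.04.

>>> arm_command([
  [[0,0,0.02,0,0,0,1],[0,0,0.04,0,0,0,1],[0,0,0.045,0,0,0,1],[0,0,0.045,0,0,0,1]],
])

```text
time_s: 5.5
ee_pos: [0.6186, 0.154, 0.0479]
eef_rot: [-3.14, 0.001, 1.448]
force: [0.4, 0.5, -1.7]
grip_width: 0.0586
grip_force: 25.0
```

```bash
python3 - <<'E'
from h import *
p,d=snap('top'); s,ds=snap('side')
go([.619,.155,.03],-7)
a=cv2.resize(p[120:200,150:250],(400,320),interpolation=3); b=cv2.resize(s[195:275,150:250],(400,320),interpolation=3)
cv2.imwrite('pics/nest.png',np.hstack([a,b]))
E
```

```text
t 5.6 at [0.6194 0.1545 0.0495] ydeg -7.0 F [-0.1 -0.6 -1.5] w 0.0586 gf 25.0
shift mm [ 0.5 -0.5 19.5] rot [ 0.001  -0.0003 -0.0003]
```

View pics/nest.png

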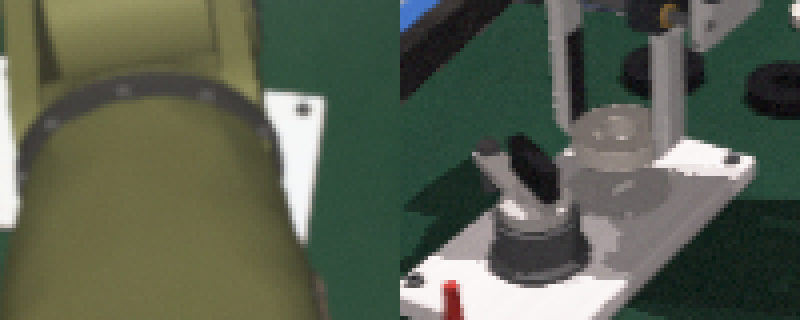

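The picture shows the ring held flat above the nest in the side view, centre near crop (612,128); the top view is blocked. Next I compare ring and nest centres in the side view alone.

```bash
python3 - <<'E'
from h import *
S=lambda x,y:((x+.5)/6-.5+140,(y+.5)/6-.5+215)
a,b=[atz('side',*S(*q),.021) for q in((371,118),(403,207))]
print('nest side',(a+b)/2,np.linalg.norm(a-b))
K=[atz('side',*S(*q),.02) for q in((80,300),(377,65),(559,120),(285,376))]
c=np.mean(K,0); y=K[0]+K[3]-K[1]-K[2]; y/=np.linalg.norm(y); print('nest from screws',c-.037*y,'clamp',c+.045*y)
q=lambda x,y:((x-400+.5)/4-.5+150,(y+.5)/4-.5+195)
l,r=[atz('side',*q(*t),.06) for t in((569,128),(656,132))]
print('ring',(l+r)/2,np.linalg.norm(l-r))
s,ds=load('side'); C=cloud('side',ds); o=ctrl.get_obs(); t=o['ee_pos']
m=(np.linalg.norm(C[...,:2]-t[:2],axis=-1)<.036)&(abs(C[...,2]-.06)<.003)
P=C[m][:,:2]; P=P[abs(np.linalg.norm(P-t[:2],axis=1))>.0]
print(m.sum(),P.min(0),P.max(0),(P.min(0)+P.max(0))/2,'tcp',t)
E
```

```text
nest side [0.61885337 0.16219093 0.021     ] 0.0701429452533353
nest from screws [0.61979846 0.16010361 0.02      ] clamp [0.63113898 0.24131564 0.02      ]
ring [0.62225196 0.1589137  0.06      ] 0.05403210776242153
212 [0.58590779 0.12517515] [0.65458207 0.18533019] [0.62024493 0.15525267] tcp [0.61938165 0.15446716 0.04950052]
```

Converted, 25.5 mm / 1000 = 0.0255, 1.7 mm / 1000 = 0.0017.

>>> arm_command([
  [[0.0017,-0.0012,0.008,0,0,0,1],[0.0017,-0.0012,0.016,0,0,0,1],[0.0017,-0.0012,0.02,0,0,0,1],[0.0017,-0.0012,0.022,0,0,0,1],[0.0017,-0.0012,0.024,0,0,0,1],[0.0017,-0.0012,0.0255,0,0,0,1],[0.0017,-0.0012,0.0255,0,0,0,1]],
], squeeze=12)

```text
time_s: 6.3
ee_pos: [0.6179, 0.1566, 0.0229]
eef_rot: [-3.141, 0.0, 1.449]
force: [0.7, 0.5, -1.1]
grip_width: 0.0589
grip_force: 12.0
```

Converted, 3 mm / 1000 = 0.003, 2 mm / 1000 = 0.002.

>>> arm_command([
  [[0,0,0.001,0,0,0,1],[0,0,0.002,0,0,0,1],[0,0,0.003,0,0,0,1],[0,0,0.003,0,0,0,1],[0,0,0.003,0,0,0,1]],
])

```text
time_s: 6.8
ee_pos: [0.618, 0.1567, 0.0201]
eef_rot: [3.142, 0.0, 1.449]
force: [0.5, 0.2, -1.7]
grip_width: 0.0588
grip_force: 12.0
```

Converted, -200 mm / 1000 = -0.2, -130 mm / 1000 = -0.13.

>>> arm_command([
  [[0,0,0.0003,0,0,0,-1],[0,0,0.0003,0,0,0,-1],[0,0,0.0003,0,0,0,-1],[0,0,0.0003,0,0,0,-1],[0,0,-0.01,0,0,0,-1],[0,0,-0.05,0,0,0,-1],[0,0,-0.1,0,0,0,-1],[-0.2,-0.1,-0.13,0,0,0,-1],[-0.2,-0.1,-0.13,0,0,0,-1],[-0.2,-0.1,-0.13,0,0,0,-1],[-0.2,-0.1,-0.13,0,0,0,-1],[-0.2,-0.1,-0.13,0,0,0,-1]],
])

```text
time_s: 8.0
ee_pos: [0.4928, -0.0319, 0.1515]
eef_rot: [3.14, 0.0, 1.447]
force: [0.1, -0.7, -0.2]
grip_width: 0.0937
grip_force: 0.0
```

```bash
python3 - <<'E'
from h import *
p,d=snap('top'); s,ds=snap('side')
go([.63,.236,.12],55)
a=cv2.resize(p[120:200,145:245],(400,320),interpolation=3); b=cv2.resize(s[210:290,150:250],(400,320),interpolation=3)
cv2.imwrite('pics/placed.png',np.hstack([a,b]))
E
```

```text
t 8.1 at [ 0.4935 -0.0318  0.1517] ydeg -7.2 F [ 1.4 -0.  -0.7] w 0.0941 gf 0.0
shift mm [282.8 102.   31.9] rot [ 0.0017  0.0014 -1.0849]
```

View pics/placed.png

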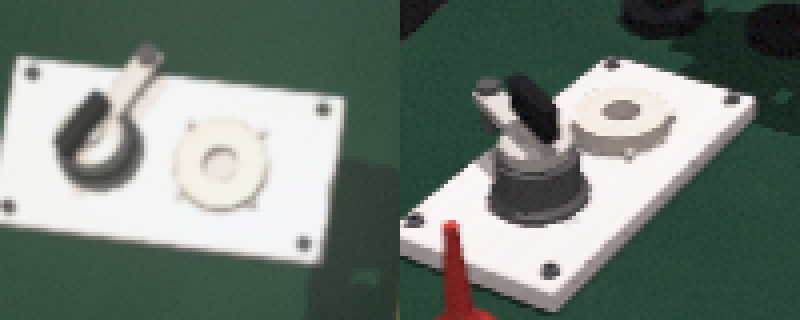

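The ring lies flat between the four dowels (top crop (221,163)), and the knob is untouched at (85,130). Now the knob.

Converted, 284 mm / 1000 = 0.284, 101 mm / 1000 = 0.101, -1.094 rad / 2 = -0.547.

>>> arm_command([
  [[0.284,0.101,0.02,0,0,-0.547,-1],[0.284,0.101,0.02,0,0,-0.547,-1],[0.284,0.101,0.02,0,0,-0.547,-1],[0.284,0.101,0.02,0,0,-0.547,-1],[0.284,0.101,0.02,0,0,-0.547,-1],[0.284,0.101,0.02,0,0,-0.547,-1],[0.284,0.101,0.02,0,0,-0.547,-1],[0.284,0.101,0.02,0,0,-0.547,-1],[0.284,0.101,0.02,0,0,-0.547,-1],[0.284,0.101,0.02,0,0,-0.547,-1],[0.284,0.101,0.02,0,0,-0.547,-1]],
])

```text
time_s: 9.2
ee_pos: [0.6292, 0.24, 0.1304]
eef_rot: [3.141, 0.0, 2.541]
force: [0.4, 0.2, 0.2]
grip_width: 0.0937
grip_force: 0.0
```

```bash
python3 - <<'E'
from h import *
s,ds=snap('side'); C=cloud('side',ds)
go([.629,.2375,.067],55.5)
cv2.imwrite('pics/knob.png',cv2.resize(s[170:270,130:250],None,fx=5,fy=5,interpolation=3))
E
```

```text
t 9.25 at [0.6292 0.2399 0.1304] ydeg 55.6 F [0.4 0.2 1.2] w 0.0938 gf 0.0
shift mm [-1.2 -2.1 63.4] rot [0.0003 0.0002 0.0021]
```

View pics/knob.png

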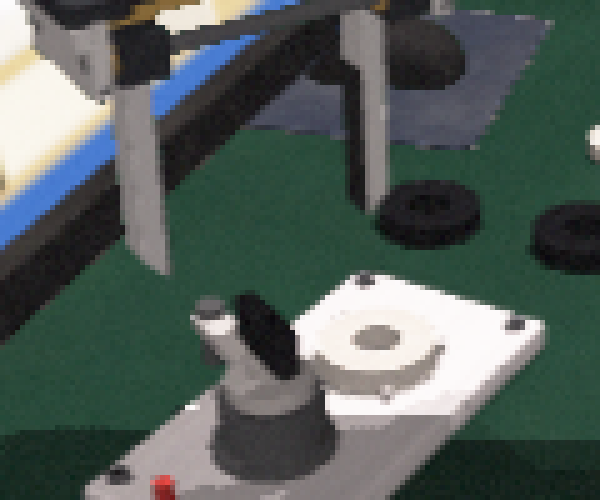

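The fingers, with tips at (165,272) and (370,210), straddle the bar at (270,335) as wanted.

Converted, 62.5 mm / 1000 = 0.0625, -2.1 mm / 1000 = -0.0021.

>>> arm_command([
  [[-0.0012,-0.0021,0.03,0,0,0,-1],[-0.0012,-0.0021,0.055,0,0,0,-1],[-0.0012,-0.0021,0.0625,0,0,0,-1],[-0.0012,-0.0021,0.0625,0,0,0,1],[-0.0012,-0.0021,0.0625,0,0,0,1],[-0.0012,-0.0021,0.0625,0,0,0,1],[-0.0012,-0.0021,0.0625,0,0,0,1],[-0.0012,-0.0021,0.0625,0,0,0,1],[-0.0012,-0.0021,0.0625,0,0,0,1],[-0.0012,-0.0021,0.0625,0,0,0,1],[-0.0012,-0.0021,0.0625,0,0,0,1],[-0.0012,-0.0021,0.0625,0,0,0,1]],
], squeeze=6)

```text
time_s: 10.45
ee_pos: [0.629, 0.2375, 0.0675]
eef_rot: [-3.142, -0.0, 2.543]
force: [-0.2, -1.1, 0.2]
grip_width: 0.0254
grip_force: 0.0
```

```bash
python3 -c "
from h import *
go([.629,.2375,.067],55.5); print(ctrl.get_obs()['moment'])"
```

```text
t 10.45 at [0.629  0.2375 0.0675] ydeg 55.7 F [-0.2 -1.1  0.2] w 0.0254 gf 0.0
shift mm [-0.   0.   0.5] rot [-0.     -0.      0.0033]
[ 0.00665875  0.00132008 -0.0270399 ]
```

>>> arm_command([
  [[0,0,0,0,0,0,1],[0,0,0,0,0,0,1],[0,0,0,0,0,0,1],[0,0,0,0,0,0,1]],
])

```text
time_s: 10.85
ee_pos: [0.6298, 0.2389, 0.0677]
eef_rot: [3.138, 0.001, 2.543]
force: [7.9, 8.7, -4.7]
grip_width: 0.0126
grip_force: 6.0
```

```bash
python3 -c "
from h import *
go([.629,.2375,.067],55.5); print(ctrl.get_obs()['moment'])"
```

```text
t 10.85 at [0.6298 0.2389 0.0677] ydeg 55.7 F [ 7.9  8.7 -4.7] w 0.0126 gf 6.0
shift mm [-0.1 -1.6  0.7] rot [0.0037 0.001  0.0037]
[ 1.77612789 -1.52222748 -0.00433361]
```

Converted, 1.6 mm / 1000 = 0.0016.

>>> arm_command([
  [[0,0.0016,0,0,0,0,1],[0,0.0016,0,0,0,0,1],[0,0.0016,0,0,0,0,1],[0,0.0016,0,0,0,0,1]],
])

```text
time_s: 11.25
ee_pos: [0.6302, 0.2394, 0.0676]
eef_rot: [3.14, 0.0, 2.543]
force: [4.1, 5.1, -0.7]
grip_width: 0.0118
grip_force: 6.0
```

```bash
cat >> h.py <<'E'
def st():
    o=ctrl.get_obs(); R=Ro.from_euler('xyz',o['eef_rot'])
    print('t',round(o['time_s'],2),'at',np.round(o['ee_pos']*1000,1),'ydeg',round(np.degrees(o['eef_rot'][2])-90,1),'Ftool',np.round(R.inv().apply(o['force']),1),'Mtool',np.round(R.inv().apply(o['moment']),2),'w',round(o['grip_width'],4),'gf',round(o['grip_force'],1))
E
python3 -c "
from h import *
st()"
```

```text
t 11.25 at [630.2 239.4  67.6] ydeg 55.7 Ftool [-0.6  6.5  0.7] Mtool [-1.28 -0.08 -0.02] w 0.0118 gf 6.0
```

Converted, 1.3 mm / 1000 = 0.0013.

>>> arm_command([
  [[0,0.0013,0,0,0,0,1],[0,0.0013,0,0,0,0,1],[0,0.0013,0,0,0,0,1]],
])

```text
time_s: 11.55
ee_pos: [0.6304, 0.2397, 0.0676]
eef_rot: [-3.141, -0.0, 2.543]
force: [-2.9, -1.0, 2.1]
grip_width: 0.0116
grip_force: 6.0
```

>>> arm_command([
  [[0,0,0,0,0,0,1],[0,0,0,0,0,0,1],[0,0,0,0,0,0,1]],
], squeeze=45)

```text
time_s: 11.85
ee_pos: [0.6304, 0.2397, 0.0676]
eef_rot: [-3.141, -0.0, 2.543]
force: [-5.0, -3.2, 3.3]
grip_width: 0.0116
grip_force: 45.0
```

```bash
python3 -c "
from h import *
st()"
```

```text
t 11.85 at [630.4 239.7  67.6] ydeg 55.7 Ftool [ 2.3 -5.5 -3.3] Mtool [ 1.02  0.46 -0.02] w 0.0116 gf 45.0
```

Converted, -14 mm / 1000 = -0.014, -13 mm / 1000 = -0.013.

>>> arm_command([
  [[0,-0.0004,-0.0015,0,0,0,1],[0,-0.0004,-0.003,0,0,0,1],[0,-0.0004,-0.005,0,0,0,1],[0,-0.0004,-0.007,0,0,0,1],[0,-0.0004,-0.009,0,0,0,1],[0,-0.0004,-0.011,0,0,0,1],[0,-0.0004,-0.013,0,0,0,1],[0,-0.0004,-0.014,0,0,0,1],[0,-0.0004,-0.014,0,0,0,1],[0,-0.0004,-0.014,0,0,0,1]],
])

```text
time_s: 12.85
ee_pos: [0.6303, 0.2396, 0.0814]
eef_rot: [-3.141, -0.0, 2.543]
force: [2.1, 0.7, -10.6]
grip_width: 0.0119
grip_force: 45.0
```

```bash
python3 - <<'E'
from h import *
st()
s,ds=snap('side'); C=cloud('side',ds); c=np.array([.6304,.2397])
P=C.reshape(-1,3); I=s.reshape(-1,3).max(1); Q=P[:,:2]-c
for n in('placed',):pass
# foot/arm tip height: points near arm end
a=np.radians(55.7-90); e=c+.064*np.array([np.cos(a),np.sin(a)])
k=np.linalg.norm(P[:,:2]-e,axis=1)<.012
k&=P[:,2]>.03; print('arm tip z',k.sum(),np.percentile(P[k][:,2],[5,50,95]) if k.sum() else '')
E
```

```text
t 12.85 at [630.3 239.6  81.4] ydeg 55.7 Ftool [-1.4  1.8 10.6] Mtool [-0.36 -0.19  0.04] w 0.0119 gf 45.0
arm tip z 58 [0.04420141 0.06942457 0.07594118]
```

Converted, 0.4 rad / 2 = 0.2.

>>> arm_command([
  [[0,0,0,0,0,0.025,1],[0,0,0,0,0,0.06,1],[0,0,0,0,0,0.1,1],[0,0,0,0,0,0.14,1],[0,0,0,0,0,0.17,1],[0,0,0,0,0,0.2,1],[0,0,0,0,0,0.2,1]],
])

```text
time_s: 13.6
ee_pos: [0.6306, 0.2399, 0.0817]
eef_rot: [3.141, -0.0, 2.142]
force: [3.7, 3.1, -10.0]
grip_width: 0.0117
grip_force: 45.0
```

```bash
python3 -c "
from h import *
st()"
```

```text
t 13.6 at [630.6 239.9  81.7] ydeg 32.7 Ftool [ 0.6  4.8 10. ] Mtool [-1.07  0.17  0.05] w 0.0117 gf 45.0
```

Converted, 0.5 mm / 1000 = 0.0005, 0.3 mm / 1000 = 0.0003, 0.34 rad / 2 = 0.17.

>>> arm_command([
  [[0,0.0003,0,0,0,0.03,1],[0,0.0005,0,0,0,0.065,1],[0,0.0005,0,0,0,0.1,1],[0,0.0005,0,0,0,0.135,1],[0,0.0005,0,0,0,0.17,1],[0,0.0005,0,0,0,0.17,1]],
])

```text
time_s: 14.2
ee_pos: [0.6311, 0.24, 0.0817]
eef_rot: [3.141, -0.0, 1.803]
force: [4.4, 3.8, -10.3]
grip_width: 0.0115
grip_force: 45.0
```

```bash
python3 -c "
from h import *
st()"
```

```text
t 14.2 at [631.1 240.   81.7] ydeg 13.3 Ftool [ 2.7  5.1 10.3] Mtool [-0.93  0.41  0.  ] w 0.0115 gf 45.0
```

Converted, 4 mm / 1000 = 0.004, 3.6 mm / 1000 = 0.0036.

>>> arm_command([
  [[0,0.0008,0.0015,0,0,0,1],[0,0.0008,0.003,0,0,0,1],[0,0.0008,0.0036,0,0,0,1],[0,0.0008,0.004,0,0,0,1],[0,0.0008,0.004,0,0,0,1]],
])

```text
time_s: 14.7
ee_pos: [0.6313, 0.2401, 0.0777]
eef_rot: [-3.141, -0.0, 1.803]
force: [-4.4, 2.7, -5.5]
grip_width: 0.0115
grip_force: 45.0
```

```bash
python3 -c "
from h import *
st()"
```

```text
t 14.7 at [631.3 240.1  77.7] ydeg 13.3 Ftool [ 3.6 -3.7  5.5] Mtool [ 0.95  0.57 -0.04] w 0.0115 gf 45.0
```

Converted, 1.4 mm / 1000 = 0.0014, 0.7 mm / 1000 = 0.0007.

>>> arm_command([
  [[0,-0.0004,0,0,0,0,1],[0,-0.0004,0,0,0,0,1],[0,-0.0004,0.0007,0,0,0,1],[0,-0.0004,0.0014,0,0,0,1],[0,-0.0004,0.0014,0,0,0,1]],
], squeeze=7)

```text
time_s: 15.2
ee_pos: [0.6314, 0.2401, 0.0774]
eef_rot: [3.141, -0.0, 1.803]
force: [-7.7, 1.8, 4.3]
grip_width: 0.0117
grip_force: 7.0
```

```bash
python3 -c "
from h import *
st()"
```

```text
t 15.2 at [631.4 240.1  77.4] ydeg 13.3 Ftool [ 3.6 -7.1 -4.3] Mtool [ 1.37  0.45 -0.03] w 0.0117 gf 7.0
```

Converted, -0.5 mm / 1000 = -0.0005, 0.04 rad / 2 = 0.02.

>>> arm_command([
  [[0,-0.0005,0,0,0,0.01,1],[0,-0.0005,0,0,0,0.02,1],[0,-0.0005,0,0,0,0.03,1],[0,-0.0005,0,0,0,0.04,1],[0,-0.0005,0,0,0,0.05,1],[0,-0.0005,0,0,0,0.05,1]],
], squeeze=10)

```text
time_s: 15.8
ee_pos: [0.6314, 0.2401, 0.0773]
eef_rot: [3.139, -0.0, 1.701]
force: [-3.2, 2.0, 6.0]
grip_width: 0.0116
grip_force: 10.0
```

```bash
python3 -c "
from h import *
st()"
```

```text
t 15.8 at [631.4 240.1  77.3] ydeg 7.5 Ftool [ 2.4 -2.9 -6. ] Mtool [ 0.64  0.37 -0.02] w 0.0116 gf 10.0
```

Converted, -0.2 mm / 1000 = -0.0002, 0.02 rad / 2 = 0.01.

>>> arm_command([
  [[0,-0.0002,0,0,0,0.01,1],[0,-0.0002,0,0,0,0.02,1],[0,-0.0002,0,0,0,0.03,1],[0,-0.0002,0,0,0,0.04,1],[0,-0.0002,0,0,0,0.04,1]],
])

```text
time_s: 16.3
ee_pos: [0.6314, 0.24, 0.0774]
eef_rot: [3.139, -0.001, 1.622]
force: [-1.2, 2.3, 5.6]
grip_width: 0.0123
grip_force: 10.0
```

```bash
python3 -c "
from h import *
st()"
```

```text
t 16.3 at [631.4 240.   77.4] ydeg 2.9 Ftool [ 2.4 -1.  -5.6] Mtool [ 0.33  0.39 -0.16] w 0.0123 gf 10.0
```

```bash
cat >> h.py <<'E'
def tip():
    """arm direction and height from side depth: points above the ring/plate round the clamp axis"""
    s,ds=snap('side'); P=cloud('side',ds).reshape(-1,3); I=s.reshape(-1,3).astype(int).max(1)
    q=P[:,:2]-np.array([.631,.240]); r=np.hypot(*q.T); a=np.degrees(np.arctan2(q[:,1],q[:,0]))
    for lo,hi in((.03,.045),(.045,.06),(.056,.074)):
        k=(r>lo)&(r<hi)&(P[:,2]>.036)&(P[:,2]<.085)&(a<-20)&(a>-150)
        if k.sum(): print('r',lo,hi,k.sum(),'ang',np.round(np.percentile(a[k],[5,50,95]),1),'z',np.round(np.percentile(P[k][:,2],[5,50,90]),4))
E
python3 -c "
from h import *
tip(); st()"
```

```text
r 0.03 0.045 13 ang [-96.7 -93.3 -87.6] z [0.0606 0.0647 0.0658]
r 0.045 0.06 29 ang [-93.3 -87.6 -81. ] z [0.0593 0.0663 0.0682]
r 0.056 0.074 49 ang [-91.6 -86.7 -80.7] z [0.0401 0.0666 0.0709]
t 16.35 at [631.4 240.   77.4] ydeg 2.9 Ftool [ 2.6 -1.8 -5.7] Mtool [ 0.24  0.42 -0.15] w 0.0123 gf 10.0
```

Converted, -0.8 mm / 1000 = -0.0008, -0.4 mm / 1000 = -0.0004.

>>> arm_command([
  [[0,0,-0.0004,0,0,0,1],[0,0,-0.0008,0,0,0,1],[0,0,-0.0008,0,0,0,1]],
])

```text
time_s: 16.65
ee_pos: [0.6313, 0.2399, 0.0775]
eef_rot: [3.139, -0.001, 1.622]
force: [4.1, 3.3, 2.4]
grip_width: 0.0118
grip_force: 10.0
```

```bash
python3 -c "
from h import *
st();tip()"
```

```text
t 16.65 at [631.3 239.9  77.5] ydeg 3.0 Ftool [ 3.1  4.3 -2.4] Mtool [-0.8   0.59  0.01] w 0.0118 gf 10.0
r 0.03 0.045 15 ang [-96.  -94.1 -89. ] z [0.0574 0.0644 0.0666]
r 0.045 0.06 30 ang [-93.3 -88.  -80.6] z [0.0453 0.0654 0.0673]
r 0.056 0.074 53 ang [-92.5 -87.7 -80.2] z [0.0406 0.0656 0.071 ]
```

Converted, 0.3 mm / 1000 = 0.0003, -0.2 mm / 1000 = -0.0002, 0.06 rad / 2 = 0.03.

>>> arm_command([
  [[0,0.0003,-0.0002,0,0,0.01,1],[0,0.0003,-0.0002,0,0,0.02,1],[0,0.0003,-0.0002,0,0,0.03,1],[0,0.0003,-0.0002,0,0,0.03,1]],
], squeeze=12)

```text
time_s: 17.1
ee_pos: [0.6314, 0.2399, 0.0775]
eef_rot: [3.14, -0.0, 1.561]
force: [3.7, 4.8, 2.7]
grip_width: 0.0117
grip_force: 12.0
```

```bash
python3 -c "
from h import *
st();tip()"
```

```text
t 17.1 at [631.4 239.9  77.5] ydeg -0.6 Ftool [ 4.9  3.6 -2.7] Mtool [-0.81  0.69 -0.05] w 0.0117 gf 12.0
r 0.03 0.045 20 ang [-101.7  -97.   -89.9] z [0.0593 0.0653 0.0672]
r 0.045 0.06 33 ang [-96.2 -90.7 -84.2] z [0.046  0.0656 0.0684]
r 0.056 0.074 57 ang [-95.9 -91.6 -83.6] z [0.041  0.0654 0.0714]
```

Following properly (turn ≈ 0.98). Continue.

Converted, -0.6 mm / 1000 = -0.0006, 0.4 mm / 1000 = 0.0004, 0.06 rad / 2 = 0.03.

>>> arm_command([
  [[-0.0006,0.0004,0,0,0,0.01,1],[-0.0006,0.0004,0,0,0,0.02,1],[-0.0006,0.0004,0,0,0,0.03,1],[-0.0006,0.0004,0,0,0,0.04,1],[-0.0006,0.0004,0,0,0,0.04,1]],
])

```text
time_s: 17.65
ee_pos: [0.6315, 0.2398, 0.0775]
eef_rot: [3.141, -0.001, 1.481]
force: [2.8, 6.4, 3.1]
grip_width: 0.0121
grip_force: 12.0
```

```bash
python3 -c "
from h import *
st();tip()"
```

```text
t 17.65 at [631.5 239.8  77.5] ydeg -5.1 Ftool [ 6.6  2.2 -3.1] Mtool [-0.43  1.21 -0.1 ] w 0.0121 gf 12.0
r 0.03 0.045 24 ang [-104.9 -100.9  -91.3] z [0.0593 0.0653 0.0668]
r 0.045 0.06 43 ang [-101.   -94.8  -85.5] z [0.0491 0.0654 0.0677]
r 0.056 0.074 62 ang [-100.2  -95.8  -89.7] z [0.0403 0.0653 0.0709]
```

Converted, 1 mm / 1000 = 0.001, 0.3 mm / 1000 = 0.0003, 0.06 rad / 2 = 0.03.

>>> arm_command([
  [[0.001,0.0003,-0.0001,0,0,0.01,1],[0.001,0.0003,-0.0001,0,0,0.02,1],[0.001,0.0003,-0.0001,0,0,0.03,1],[0.001,0.0003,-0.0001,0,0,0.04,1],[0.001,0.0003,-0.0001,0,0,0.04,1]],
])

```text
time_s: 18.2
ee_pos: [0.6317, 0.24, 0.0772]
eef_rot: [3.142, 0.0, 1.401]
force: [1.7, 1.4, 1.8]
grip_width: 0.0117
grip_force: 12.0
```

```bash
python3 -c "
from h import *
st();tip()"
```

```text
t 18.2 at [631.7 240.   77.2] ydeg -9.7 Ftool [ 1.7  1.5 -1.8] Mtool [-0.34  0.18 -0.04] w 0.0117 gf 12.0
r 0.03 0.045 31 ang [-109.8 -102.5  -90.5] z [0.0595 0.0651 0.0668]
r 0.045 0.06 42 ang [-106.3 -100.4  -91.6] z [0.044  0.0652 0.0689]
r 0.056 0.074 63 ang [-104.5 -100.7  -93.4] z [0.0406 0.0628 0.0705]
```

Converted, 0.2 mm / 1000 = 0.0002, 0.06 rad / 2 = 0.03.

>>> arm_command([
  [[0,0.0002,0,0,0,0.01,1],[0,0.0002,0,0,0,0.02,1],[0,0.0002,0,0,0,0.03,1],[0,0.0002,0,0,0,0.04,1],[0,0.0002,0,0,0,0.04,1]],
])

```text
time_s: 18.75
ee_pos: [0.6317, 0.24, 0.0768]
eef_rot: [-3.141, 0.0, 1.322]
force: [3.0, 0.6, -4.2]
grip_width: 0.0118
grip_force: 12.0
```

```bash
python3 -c "
from h import *
st();tip()"
```

```text
t 18.75 at [631.7 240.   76.8] ydeg -14.3 Ftool [1.3 2.7 4.2] Mtool [-0.6   0.12 -0.03] w 0.0118 gf 12.0
r 0.03 0.045 31 ang [-114.8 -109.9  -91.9] z [0.0595 0.0647 0.0659]
r 0.045 0.06 44 ang [-111.9 -104.6  -96.4] z [0.0444 0.0642 0.0673]
r 0.056 0.074 59 ang [-109.5 -105.5  -98.6] z [0.0404 0.0642 0.0697]
```

The force has flipped to +4 N and the height is falling, so the pin is probably over the notch. I'll lower the hand gently to follow it.

Converted, 1.5 mm / 1000 = 0.0015, 1 mm / 1000 = 0.001.

>>> arm_command([
  [[0,0.0002,0.0005,0,0,0,1],[0,0.0002,0.001,0,0,0,1],[0,0.0002,0.0015,0,0,0,1],[0,0.0002,0.0015,0,0,0,1]],
], squeeze=6)

```text
time_s: 19.2
ee_pos: [0.6317, 0.2399, 0.0752]
eef_rot: [-3.141, 0.001, 1.323]
force: [2.8, 0.4, -8.8]
grip_width: 0.0122
grip_force: 6.0
```

```bash
python3 -c "
from h import *
st();tip()"
```

```text
t 19.2 at [631.7 239.9  75.2] ydeg -14.2 Ftool [1.  2.6 8.8] Mtool [-0.32 -0.07 -0.  ] w 0.0122 gf 6.0
r 0.03 0.045 32 ang [-114.4 -110.4  -92.9] z [0.0564 0.0627 0.0636]
r 0.045 0.06 47 ang [-112.  -105.5  -96.2] z [0.0419 0.0626 0.0642]
r 0.056 0.074 66 ang [-110.6 -106.7  -98.8] z [0.0385 0.0612 0.0681]
```

Converted, 5.5 mm / 1000 = 0.0055, 5 mm / 1000 = 0.005.

>>> arm_command([
  [[0,0,0.0015,0,0,0,1],[0,0,0.003,0,0,0,1],[0,0,0.004,0,0,0,1],[0,0,0.005,0,0,0,1],[0,0,0.0055,0,0,0,1],[0,0,0.0055,0,0,0,1]],
])

```text
time_s: 19.85
ee_pos: [0.6319, 0.2401, 0.0701]
eef_rot: [-3.141, 0.0, 1.323]
force: [-1.8, -1.3, -3.8]
grip_width: 0.012
grip_force: 6.0
```

```bash
python3 -c "
from h import *
st();tip()"
```

```text
t 19.85 at [631.9 240.1  70.1] ydeg -14.2 Ftool [-1.7 -1.4  3.8] Mtool [ 0.29 -0.33  0.1 ] w 0.012 gf 6.0
r 0.03 0.045 35 ang [-116.1 -108.1  -94.3] z [0.052  0.0572 0.0586]
r 0.045 0.06 36 ang [-112.4 -106.8  -96.7] z [0.0485 0.0577 0.061 ]
r 0.056 0.074 57 ang [-110.7 -106.9  -99.5] z [0.0382 0.0579 0.0633]
```

The arm is about 8 mm down and the foot is on the ring. Release and retreat.

Converted, -250 mm / 1000 = -0.25, -110 mm / 1000 = -0.11.

>>> arm_command([
  [[0,0,0,0,0,0,-1],[0,0,0,0,0,0,-1],[0,0,0,0,0,0,-1],[0,0,0,0,0,0,-1],[0,0,-0.02,0,0,0,-1],[0,0,-0.06,0,0,0,-1],[0,0,-0.1,0,0,0,-1],[-0.15,-0.1,-0.11,0,0,0,-1],[-0.25,-0.15,-0.11,0,0,0,-1],[-0.25,-0.15,-0.11,0,0,0,-1],[-0.25,-0.15,-0.11,0,0,0,-1],[-0.25,-0.15,-0.11,0,0,0,-1]],
])

```text
time_s: 21.1
ee_pos: [0.453, 0.0632, 0.1792]
eef_rot: [3.141, -0.0, 1.323]
force: [1.0, -0.0, 0.7]
grip_width: 0.0941
grip_force: 0.0
```

```bash
python3 - <<'E'
from h import *
tip(); st(); p,d=snap('top'); s,_=load('side')
a=cv2.resize(p[120:200,145:245],(400,320),interpolation=3); b=cv2.resize(s[210:290,150:250],(400,320),interpolation=3)
cv2.imwrite('pics/final.png',np.hstack([a,b]))
E
```

```text
r 0.03 0.045 33 ang [-116.7 -109.2  -94.1] z [0.0502 0.0563 0.0573]
r 0.045 0.06 41 ang [-113.2 -106.1  -97.3] z [0.0496 0.0564 0.0596]
r 0.056 0.074 52 ang [-111.7 -107.8  -99.2] z [0.0378 0.0564 0.0624]
t 21.15 at [448.8  60.1 178.8] ydeg -14.2 Ftool [ 0.7  1.2 -2.4] Mtool [-0.05 -0.07  0.01] w 0.094 gf 0.0
```

View pics/final.png

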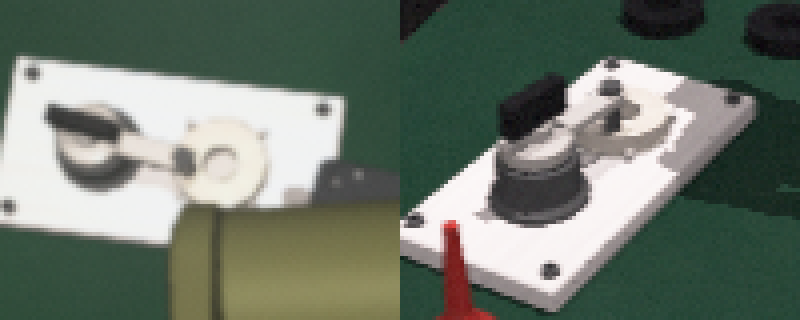

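The arm lies over the ring with the foot on its rim (side crop (612,125)), the ring is still in the nest, and the arm stands about 9 mm below its land height.

```bash
python3 -c "
from station import ctrl
print(ctrl.hand_in())"
```

```text
the job is handed in; nothing more can be done
None
```

The ring lies flat in the nest and is clamped: the knob snapped into the hidden notch at about 1.22 rad and the foot stands on the ring. I handed the job in at about 21 s, and no verdict came back.

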